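# Release a sign panel's push rivet with the forked pry tool

## Robot

A 6-joint arm with a two-finger parallel gripper is mounted at the origin on the work surface. World frame = base frame: x ahead of the robot, y to its left, z up, the work surface at z = 0. Lengths are in m, angles in rad, forces in N, time in s.
With the tool pointing down it reaches from about 0.35 to 0.8 m from the base axis. Payload 7.3 kg.
Tool frame: the origin (TCP) lies midway between the tips of the shut fingers; the grasp point (between the pads) lies robot.pinch_z behind it (robot.pinch_z is the distance from the TCP to the grasp point, in m); z points along the fingers, x is the direction in which the jaws open and shut, and the axes are right-handed (so a half turn about z gives the same grasp; the last joint's range is limited). The gripper opens to 85 mm and grips with 20 to 120 N. Pads are 22 mm wide; open, the fingers measure 114 mm over their backs; the gripper's body (76 mm by 85 mm) begins 54 mm behind the grasp point. The pads swing forward as they close: fully open they stand 13 mm farther back than shut.
Start: joints at [1.057, 0.342, 1.524, -0, 1.275, -0.146], TCP at [0.189, 0.49, 0.231] pointing down, gripper open.
Joint ranges: [-2.53, 2.53], [-0.77, 2.02], [0.04, 2.7], [-1, 4.14], [0.28, 2.66], [-3.11, 3.11]. Speed limits (rad/s): [2.57, 2.57, 3.14, 3.14, 3.14, 3.14].

## Interface

Orientations are given as a rotation vector (axis times angle).
In Python, from bench import robot gives the robot as it stands.
- The arm moves only by the tool jog_arm, never from a script. Its argument "rows" is a list of rows, each a list of 7 numbers: the shift along the tool's x, y, z in mm, then the turn, a rotation vector about the tool's x, y, z in degrees, then the finger opening in mm, from 0 to 85.4. A call has 1 to 10 rows; each row is the pose to reach, as a shift and turn from the pose commanded when the call began, along the tool's axes at that moment; what a row does not reach only later rows make up. A row lasts 1/10 s, in which the tool goes at most 50 mm and 8.59 degrees, less where a joint would pass 70% of its speed; a pose out of reach is approached as far as the arm can. A call with a gripper value outside its range is refused whole. The fingers move at their own pace and stop on an object; "grip_force" is the grip in N (left out, the last holds). Time passes only in rows, so rows that repeat a pose let the fingers close. It gives the time, the measured TCP pose, the force and the opening at its end, in the units of the state.
- robot.observe(): the state, without advancing time (a new reading comes with each control period).
- robot.get_image(name): name is "scene" or "top" or "wrist"; returns (picture, depth): 480x640x3 uint8, red, green, blue; 480x640 float32, m along the optical axis (not along the pixel's ray), 0 where there is no reading.
- robot.get_calibration(name): a dict with "intrinsics" (3x3 intrinsics, pixels), "extrinsics" (4x4, takes a point from camera to world coordinates). Camera axes: x right, y down, z forward; pixel columns grow to the right and rows downward; lengths in m; the calibration is good to about 2 mm. A picture is of the moment at which its call begins: read the wrist's pose just before it. get_calibration takes no time and is no camera call; for the wrist camera it gives the pose at the moment of the call.
- robot.hand_in(): hands the job in, once; it reports no verdict.
The state is a dict: "clock": time; "joint_positions": joint angles; "dq": joint speeds; "tau": joint torques, N m; "ee_pos": TCP position; "ee_rot": TCP orientation; "wrist_force": force on the tool from outside, world axes, zero at the start; "moment": the same for the moment, N m; "width": finger opening in m.
Only numpy, scipy, OpenCV 4.12 (cv2) and the standard library are available. Lean on these libraries where they do the work, as an engineer would, in place of code of your own. Each camera call takes 0.05 s, during which the arm holds its last target.

## Task

The sign panel has to come off: its one rivet that is still set must be released. Take the forked tool from its rest, feel for the rivet's pad, whose height is not known, slip the fork under the flush orange pin head through the collar's opening and pry the pin up by at least 10 mm, using the tool rather than the fingers and without forcing the plastic. Leave the other, already released rivet and everything around as they are, and finish with the tool lying on the green mat, let go.

Things in the scene. Friction and masses are not known exactly. Their poses are not given: they have to be found in the camera images.
- base: Black sign-base housing fixed to the table, 150 (x) x 240 (y) x 56 mm tall, with a flat white top. Origin: centre of the underside; z up; own -x is its front, facing the robot. Two large plastic push rivets stand on it, each on a riser pad, their axes at own x = 0, y = -58 and +58 mm; which is which varies.
- rivet_a: The rivet still set (pin flush). Origin: on the pin's axis, level with the housing's top; axes as the base's. It stands on a flat white riser pad reaching 55 mm forward (own -x), 40 mm back and 39 mm to each side. The pad's top is 2 to 22 mm above this origin: how much differs each time and is not given by any reading; feel or look for it.
- pin_a (a joint): Height of rivet_a's orange centre pin above flush, in m: 0 = flush (rivet spread), 0.016 = fully up, a hard stop. Stiff: about 9 N slides it, and it stays where it is left. Prying it up 10 mm or more releases the rivet. The pin: a round flat head 46 mm across, 6 mm thick, on a stem 12 mm across; when flush, the head's underside is 6.5 mm above the pad.
- rivet_b: The same kind of rivet, already released: its orange pin stands about 13 mm up. To be left as it is. Frame and pad as for rivet_a. Both rivets: a black C-shaped collar round the pin, 72 mm across outside, 54 mm inside, 12.5 mm tall above the pad (level with a flush pin's top), with a 50 mm wide opening towards own -x, where the bare pad leads in under the pin's head.
- pin_b (a joint): Height of rivet_b's pin above flush, in m (starts at about 0.013).
- pry_grip (a point): Grip point of the loose forked pry tool (about 90 g, blue handle, steel fork): on the handle's centre line, 80 mm from the heel. Axes are the tool's: the fork's flat plane is x-y, the fork points to +x, y is across; the handle, a straight bar 130 mm long, 16 mm wide (y), 14 mm thick, goes back from the heel to -x, rising 30 degrees from the fork's plane.
- pry_heel (a point): Underside of the tool's heel (the bend between fork and handle), at own (65.8, 0, -46.1) mm from the grip point; same axes. On a flat surface, tipping the handle down rocks the tool about the heel and lifts the fork's tips.
- pry_tip (a point): Middle of the fork's tip line, 48 mm ahead of the heel, half-way up; same axes. The fork is flat, 4 mm thick, 36 mm wide, its underside level with the heel's. Its slot is 20 mm wide, open at the tip, 22 mm deep (root 26 mm ahead of the heel), so the fork can straddle a stem.
- rest: Grey tool rest fixed to the table, where the tool starts: fork level on its 12 mm high foot, handle rising to own -x. Origin: on the table under the tool's heel; x as the fork points. A post 97 mm behind the origin (86 mm tall, 46 mm wide) holds the handle's end between two cheeks. Grasp the handle 50 to 95 mm from the heel.
- mat: Green mat fixed flat on the table, 240 (x) x 150 (y) x 5 mm. Origin: centre of its underside; x along its long side, z up.
- vinyl_roll: Bystander: red roll of sign vinyl standing upright, 70 mm across, 200 mm tall. Origin: centre of its underside.
- tape_roll: Bystander: brown roll of tape lying flat, 100 mm across, 25 mm tall. Origin: centre of its underside.
- spray: Bystander: clear spray bottle, upright, 60 mm across, 170 mm tall. Origin: centre of its underside.
- squeegee: Bystander: yellow application squeegee lying flat, 42 x 104 x 16 mm. Origin: centre of its underside.
- figurine: Bystander: plain dark wooden figurine, upright, 68 mm across, 178 mm tall. Origin: centre of its underside.
- pen_cup: Bystander: blue ceramic cup, 72 mm across, 95 mm tall. Origin: centre of its underside.
- spare_rivet: Bystander: spare black rivet body, standing on its 72 mm flange, stem up, 46 mm tall. Origin: centre of its underside.
Not all that is in view belongs to the job. There is more than one size of the part that bears pry_grip; the job needs the larger.

How it is judged:
On the way:
1. the set rivet's pin is pried up by 9 mm, the tool touching the rivet (value of joint pin_a above 0.009 m and contact force between pry and rivet_a above 0.3 N), for 0.1 s.
At the end, for the whole second after the job is handed in: The pin of the set rivet stays up by more than 9 mm, the other pin is still up by more than 9 mm, the pry tool is let go and lies low (grip point under 35 mm high) with its grip point over the green mat (value of joint each of pin_a, pin_b above 0.009 m and x of pry_grip in the frame of mat between -0.12 and 0.12 m and y of pry_grip in the frame of mat between -0.075 and 0.075 m and height (world z) of pry_grip below 0.035 m and contact force between pry and the fingers below 0.1 N and velocity of joint pin_a below 0.01 m/s); the robot touches nothing.
It fails at once if a finger pushes or pulls on the set rivet or its pin (over 2 N); it must be pried with the tool (contact force between the fingers and rivet_a above 2 N).
It fails at once if the already released pin is pushed back down (value of joint pin_b below 0.009 m).
It fails at once if the tool is forced against the rivet or its pad (over 60 N in all) (contact force between pry and rivet_a above 60 N).
It fails at once if the tool is forced against the sign base (over 60 N in all) (contact force between pry and base above 60 N).
It fails at once if a bystander is moved by more than 30 mm (distance of any of vinyl_roll, tape_roll, spray, squeegee, figurine, pen_cup, spare_rivet from where it was at the start of the episode above 0.03 m).
It also fails if it takes over 53 s, if anything falls off the work surface, if the arm or the gripper's body presses on something with over 40 N, if the wrist force passes 120 N, or if a joint passes its speed limit or range.

## Working session

There is one attempt and no reset: what is moved stays moved. The work goes in short steps, Python scripts to look and compute and a tool call to move; the robot and the scene stay as the last step left them, time stands still between calls to the robot, and variables do not carry over. Pictures are saved under pics/ and viewed, and the job is handed in when it is done.

Besides the shell and the picture viewer there is one more tool, called by a JSON object that holds its "api" and its "payload". jog_arm: Moves the arm, as the interface text tells. Its arguments: {"type":"object","properties":{"rows":{"type":"array","items":{"type":"array","items":{"type":"number"}}},"grip_force":{"type":"number"}},"required":["rows"]}

```bash
mkdir -p pics; ls
python3 - <<'E'
from bench import robot
import cv2,numpy as np
s=robot.observe();print(s, robot.pinch_z)
for n in("scene","top","wrist"):
    c=robot.get_calibration(n);print(n,c)
    im,d=robot.get_image(n)
    np.savez(f"/tmp/{n}0.npz",im=im,d=d,K=c["intrinsics"],E=c["extrinsics"])
    cv2.imwrite(f"pics/{n}0.png",im[:,:,::-1])
E
```

```text
pics
{'clock': 0.0, 'joint_positions': array([ 1.05697429e+00,  3.42702305e-01,  1.52505518e+00, -8.91467665e-06,
        1.27536998e+00, -1.46004196e-01]), 'dq': array([-0.00036521, -0.00010149,  0.00053453,  0.00032074,  0.00125879,
        0.00131565]), 'tau': array([-5.07872460e-05, -4.33670640e+01, -2.46017879e+01, -1.39900117e-04,
        7.90314196e-03,  3.15233331e-05]), 'ee_pos': array([0.1885597 , 0.48953038, 0.23062323]), 'ee_rot': array([ 2.58965779e+00,  1.77735265e+00, -2.15872731e-03]), 'wrist_force': array([ 1.43885334,  0.25565613, -1.37550313]), 'moment': array([-0.01872936,  0.00367632,  0.01957816]), 'width': 0.08543173378360648} 0.0187
scene {'intrinsics': array([[533.81677663,   0.        , 317.07722467],
       [  0.        , 533.81677663, 233.57884399],
       [  0.        ,   0.        ,   1.        ]]), 'extrinsics': array([[ 0.59012569,  0.58063263, -0.56090768,  1.19432086],
       [ 0.80728143, -0.41842819,  0.41619051, -0.46761071],
       [ 0.0069542 , -0.69841507, -0.71565916,  0.88524696],
       [ 0.        ,  0.        ,  0.        ,  1.        ]])}
[... 266 characters left out ...]
005, -0.01628264, -0.00384118,  0.024083  ],
       [ 0.00675693, -0.18300232, -0.98308926,  1.42251084],
       [ 0.        ,  0.        ,  0.        ,  1.        ]])}
wrist {'intrinsics': array([[386.49147298,   0.        , 318.9784519 ],
       [  0.        , 386.49147298, 243.1274324 ],
       [  0.        ,   0.        ,   1.        ]]), 'extrinsics': array([[ 3.59179602e-01,  8.86752835e-01,  2.90962923e-01,
         1.13335529e-01],
       [ 9.33268367e-01, -3.41139843e-01, -1.12400015e-01,
         5.19559436e-01],
       [-4.11985657e-04,  3.11918285e-01, -9.50108843e-01,
         3.74109033e-01],
       [ 0.00000000e+00,  0.00000000e+00,  0.00000000e+00,
         1.00000000e+00]])}
```

View pics/scene0.png

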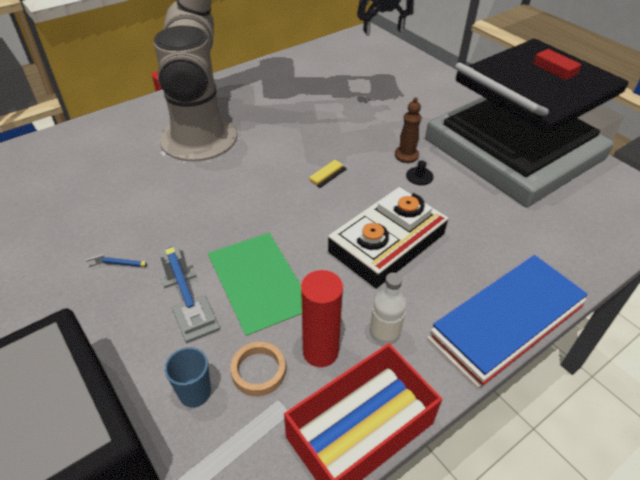

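View pics/top0.png

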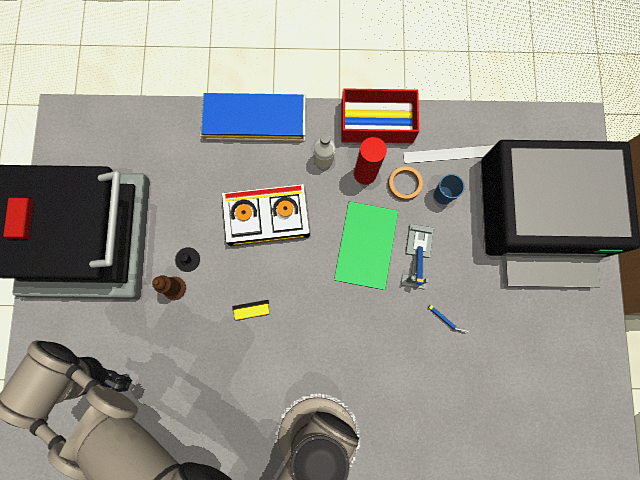

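View pics/wrist0.png

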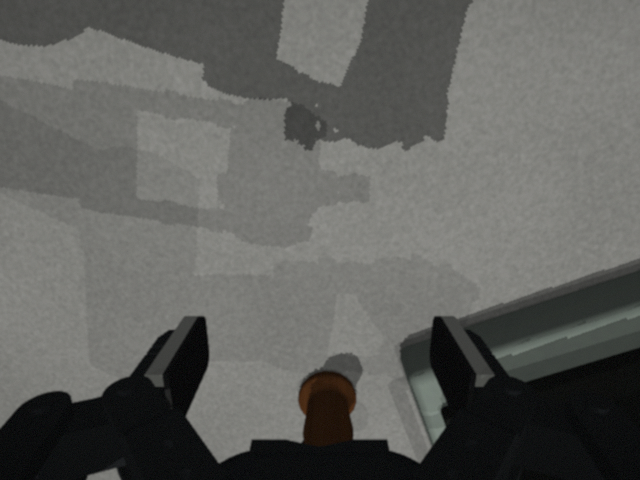

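Run:
```python
import cv2,numpy as np
t=cv2.imread("pics/top0.png");s=cv2.imread("pics/scene0.png")
cv2.imwrite("pics/c1.png",np.hstack([cv2.resize(t[170:260,210:320],(440,360),interpolation=cv2.INTER_CUBIC),cv2.resize(t[215:300,395:440],(190,360),interpolation=cv2.INTER_CUBIC)]))
cv2.imwrite("pics/c2.png",np.hstack([cv2.resize(s[180:285,320:455],(540,420),interpolation=cv2.INTER_CUBIC),cv2.resize(s[240:345,150:225],(240,420),interpolation=cv2.INTER_CUBIC)]))
```

```text
(no output)
```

View pics/c1.png

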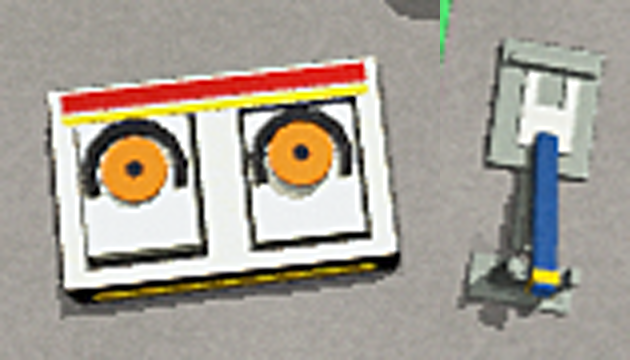

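View pics/c2.png

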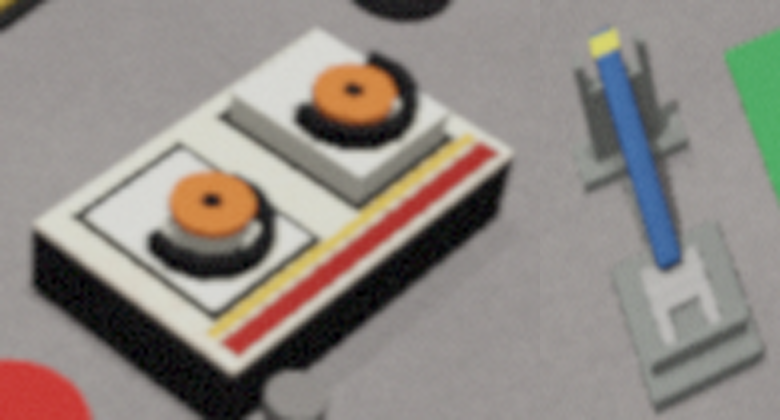

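```bash
cat > h.py <<'E'
import numpy as np,cv2
from scipy.spatial.transform import Rotation as R
def load(n):
    f=np.load(f"/tmp/{n}.npz");return f["im"],f["d"],f["K"],f["E"]
def cloud(d,K,E):
    v,u=np.mgrid[:480,:640]
    p=np.stack([(u-K[0,2])/K[0,0]*d,(v-K[1,2])/K[1,1]*d,d],-1)
    return p@E[:3,:3].T+E[:3,3]
def ray(u,v,K,E,z):
    r=E[:3,:3]@np.array([(u-K[0,2])/K[0,0],(v-K[1,2])/K[1,1],1]);o=E[:3,3]
    return o+r*(z-o[2])/r[2]
E
python3 - <<'E'
from h import *
for n in("top0","scene0"):
    im,d,K,E=load(n);P=cloud(d,K,E)
    hsv=cv2.cvtColor(im,cv2.COLOR_RGB2HSV)
    def m(lo,hi): return cv2.inRange(hsv,lo,hi)>0
    v=d>0
    X,Y,Z=P[...,0],P[...,1],P[...,2]
    tab=v&(abs(X-.3)<.05)&(abs(Y)<.1); print(n,"table z",np.median(Z[tab]),Z[tab].std())
    for nm,mk in dict(green=m((45,120,60),(80,255,255)),orange=m((8,180,150),(20,255,255))&(Z>.05),blue=m((100,120,60),(120,255,255))).items():
        k,l,st,c=cv2.connectedComponentsWithStats(mk.astype('u1'))
        for i in range(1,k):
            if st[i,4]>25:
                q=l==i; print(nm,st[i,4],c[i].round(1),P[q&v].mean(0).round(4),"zpct",np.percentile(Z[q&v],[5,50,95]).round(4),"minrect",cv2.minAreaRect(P[q&v][:,:2].astype('f4')))
    w=v&(hsv[...,1]<50)&(hsv[...,2]>170)&(Z>.04)&(Z<.1)&(X>.4)&(X<.75)&(Y<.35)&(Y>-.05)
    h,e=np.histogram(Z[w],np.arange(.045,.1,.002));print([(round(a,3),b) for a,b in zip(e,h)])
E
```

```text
top0 table z 0.00026772793167972875 0.0029931928986461375
green 4093 [366.2 245.3] [ 0.5356 -0.1378  0.0055] zpct [0.0006 0.0055 0.0107] minrect ((0.5379946827888489, -0.13855211436748505), (0.14946702122688293, 0.2410016506910324), 80.06507873535156)
green 33 [610.8 250.1] [ 0.5093 -0.7727  0.136 ] zpct [0.1312 0.1368 0.1409] minrect ((0.509067714214325, -0.7736180424690247), (0.06410174816846848, 0.003999196924269199), 89.72518920898438)
orange 178 [284.8 207.9] [0.6233 0.0983 0.0839] zpct [0.0797 0.0838 0.0891] minrect ((0.6226275563240051, 0.09856794029474258), (0.04287736490368843, 0.04222406819462776), 12.526114463806152)
orange 177 [243.3 212. ] [0.608  0.213  0.0901] zpct [0.0862 0.0898 0.0948] minrect ((0.60728520154953, 0.212680384516716), (0.04220712184906006, 0.04087042063474655), 85.82176971435547)
blue 4125 [252.2 113.9] [0.9184 0.2043 0.0501] zpct [0.0451 0.0501 0.0549] minrect ((0.9191747903823853, 0.2053021937608719), (0.1334822028875351, 0.29975199699401855), 0.07507827132940292)
blue 472 [378.2 121.1] [ 0.9067 -0.1712  0.0401] zpct [0.0348 0.0401 0.045 ] minrect ((
[... 3282 characters left out ...]
t64(441)), (np.float64(0.059), np.int64(235)), (np.float64(0.061), np.int64(71)), (np.float64(0.063), np.int64(7)), (np.float64(0.065), np.int64(0)), (np.float64(0.067), np.int64(2)), (np.float64(0.069), np.int64(3)), (np.float64(0.071), np.int64(5)), (np.float64(0.073), np.int64(32)), (np.float64(0.075), np.int64(149)), (np.float64(0.077), np.int64(202)), (np.float64(0.079), np.int64(86)), (np.float64(0.081), np.int64(11)), (np.float64(0.083), np.int64(0)), (np.float64(0.085), np.int64(0)), (np.float64(0.087), np.int64(0)), (np.float64(0.089), np.int64(0)), (np.float64(0.091), np.int64(0)), (np.float64(0.093), np.int64(0)), (np.float64(0.095), np.int64(0)), (np.float64(0.097), np.int64(0))]
```

Run:
```python
from h import *
for n in("top0","scene0"):
    im,d,K,E=load(n);P=cloud(d,K,E)
    hsv=cv2.cvtColor(im,cv2.COLOR_RGB2HSV);Z=P[...,2]
    roi=(P[...,0]>.38)&(P[...,0]<.65)&(P[...,1]<-.22)&(P[...,1]>-.34)&(d>0)
    b=roi&(((hsv[...,0]>100)&(hsv[...,0]<122)&(hsv[...,1]>120))|((hsv[...,0]>22)&(hsv[...,0]<34)&(hsv[...,1]>140)))&(Z>.015)
    q=P[b];c=q.mean(0);u,s,vt=np.linalg.svd(q-c);a=vt[0]*np.sign(vt[0][0])
    t=(q-c)@a
    print(n,b.sum(),c,a,"yaw",np.degrees(np.arctan2(a[1],a[0])),"pitch",np.degrees(np.arcsin(a[2])),"ends",c+a*t.min(),c+a*t.max(),np.ptp(t))
    # table-axis line at fixed pitch
    w=roi&(hsv[...,1]<40)&(hsv[...,2]>190)
    q=P[w];print("white",w.sum(),q.mean(0),q.min(0),q.max(0),cv2.minAreaRect(q[:,:2].astype('f4')))
    f=roi&(Z>.006)&(Z<.022)&(hsv[...,1]<60)&(P[...,0]>.49)
    q=P[f];print("foot",f.sum(),q.mean(0),cv2.minAreaRect(q[:,:2].astype('f4')))
```

```text
top0 217 [ 0.47224139 -0.28039038  0.0576288 ] [ 0.87137909 -0.13945053 -0.47037434] yaw -9.09219211228502 pitch -28.058598783041912 ends [ 0.41741431 -0.27161617  0.08722471] [ 0.53070952 -0.28974728  0.02606744] 0.13001828289907985
white 263 [ 0.53621047 -0.29301965  0.01861565] [ 0.41485685 -0.33318516  0.00350584] [ 0.59657634 -0.23990849  0.08610563] ((0.5066580772399902, -0.28669416904449463), (0.0671183243393898, 0.17936302721500397), 80.33922576904297)
foot 694 [ 0.55326573 -0.28893613  0.01308587] ((0.5695500373840332, -0.27976930141448975), (0.1582539826631546, 0.11693305522203445), 0.09725498408079147)
scene0 400 [ 0.48396396 -0.28127231  0.05159038] [ 0.87048449 -0.13811346 -0.47242082] yaw -9.015554760181848 pitch -28.19155229846025 ends [ 0.43489657 -0.27348714  0.07821975] [ 0.53347886 -0.28912848  0.02471814] 0.11324990166635372<stdin>:12: RuntimeWarning: Mean of empty slice.
  ret = um.true_divide(
Traceback (most recent call last):
ValueError: zero-size array to reduction operation minimum which has no identity
```

```bash
cat >> h.py <<'E'
def rel(pos,rot,tp,tR):
    R0=R.from_rotvec(rot)
    return np.r_[R0.inv().apply(np.array(tp)-pos)*1e3,np.degrees((R0.inv()*tR).as_rotvec())].round(1)
def gR(yaw,tilt,flip=1):
    """gripper: jaw along tool y; approach tilted back by tilt deg; yaw deg of tool fork"""
    y=np.radians(yaw);t=np.radians(tilt)
    f=np.array([np.cos(y),np.sin(y),0]);zt=-np.sin(t)*f+np.array([0,0,-np.cos(t)])
    x=flip*np.array([-np.sin(y),np.cos(y),0])
    return R.from_matrix(np.stack([x,np.cross(zt,x),zt],1))
E
python3 - <<'E'
from h import *
from bench import robot
s=robot.observe();p,r=s["ee_pos"],s["ee_rot"]
print(R.from_rotvec(r).as_matrix().round(3))
for fl in(1,-1):
    T=gR(-9.05,30,fl)
    print(fl,rel(p,r,(.42,.15,.33),T),rel(p,r,(.40,-.28,.28),T),rel(p,r,(.4619,-.2783,.0399),T))
im,d,K,E=load("top0")
print(ray(165,288,K,E,.09),ray(185,260,K,E,.02),ray(250,310,K,E,.016))
E
```

```text
[[ 0.36   0.933 -0.001]
 [ 0.933 -0.36  -0.001]
 [-0.001 -0.    -1.   ]]
1 [-233.9  338.   -99.    29.9   -3.1  -11.8] [-642.2  474.   -48.6   29.9   -3.1  -11.8] [-618.1  531.1  191.5   29.9   -3.1  -11.8]
-1 [-233.9  338.   -99.    -4.5  -43.5  162.6] [-642.2  474.   -48.6   -4.5  -43.5  162.6] [-618.1  531.1  191.5   -4.5  -43.5  162.6]
[0.39393983 0.41512103 0.09      ] [0.48101629 0.38405139 0.02      ] [0.34200306 0.19282826 0.016     ]
```

{"api": "jog_arm", "payload": {"rows": [[0,0,-100,0,0,0,85],[0,0,-100,0,0,0,85],[-80,115,-100,0,0,-6,85],[-234,338,-100,0,0,-11,85],[-234,338,-100,0,0,-11,85],[-234,338,-100,0,0,-11,85],[-234,338,-100,0,0,-11,85],[-234,338,-100,0,0,-11,85],[-234,338,-100,0,0,-11,85],[-234,338,-100,0,0,-11,85]]}}

```text
clock: 1.15
ee_pos: [0.4144, 0.1573, 0.3313]
ee_rot: [-2.408, -2.018, -0.0]
wrist_force: [0.9, -0.4, -0.7]
width: 0.0852
```

Run:
```python
from h import *
from bench import robot
s=robot.observe();p,r=s["ee_pos"],s["ee_rot"]
T=gR(-9.05,30,1);print(p,s["joint_positions"],s["dq"].round(2))
print(rel(p,r,(.48,-.20,.25),T),rel(p,r,(.4619+.035,-.2783-.0055,.0399+.06),T))
```

```text
[0.41438402 0.15729341 0.33130848] [ 1.89390703e-01  1.24059674e-01  1.53666020e+00  2.20081915e-04
  1.48068739e+00 -1.20560918e+00] [-1.08  0.19 -0.21  0.    0.02 -1.07]
[-3.403e+02  1.271e+02  8.120e+01  3.000e+01 -3.000e-01 -1.000e+00] [-4.199e+02  1.584e+02  2.313e+02  3.000e+01 -3.000e-01 -1.000e+00]
```

{"api": "jog_arm", "payload": {"rows": [[-330,120,80,8,0,0,85],[-330,120,80,16,0,0,85],[-330,120,80,24,0,0,85],[-330,120,80,30,0,-1,85],[-330,120,80,30,0,-1,85],[-330,120,80,30,0,-1,85],[-330,120,80,30,0,-1,85],[-330,120,80,30,0,-1,85],[-330,120,80,30,0,-1,85],[-330,120,80,30,0,-1,85]]}}

```text
clock: 2.15
ee_pos: [0.4742, -0.1857, 0.2514]
ee_rot: [-2.055, -1.754, 0.465]
wrist_force: [0.1, -0.0, -1.3]
width: 0.0851
```

Run:
```python
from h import *
from bench import robot
s=robot.observe();p,r=s["ee_pos"],s["ee_rot"]
T=gR(-9.05,30,1);print(p,s["joint_positions"].round(2),s["dq"].round(2))
print(rel(p,r,(.521,-.2877,.144),T),rel(p,r,(.4619,-.2783,.0399),T))
```

```text
[ 0.4741507  -0.18574314  0.25139954] [-0.44  0.62  1.13 -0.14  1.9  -1.87] [ 0.02 -0.02  0.    0.    0.   -0.  ]
[-9.380e+01  1.075e+02  6.140e+01 -0.000e+00 -3.000e-01  1.000e-01] [-9.440e+01  1.078e+02  1.814e+02 -0.000e+00 -3.000e-01  1.000e-01]
```

{"api": "jog_arm", "payload": {"rows": [[-94,108,30,0,0,0,60],[-94,108,61,0,0,0,60],[-94,108,61,0,0,0,60],[-94,108,61,0,0,0,60],[-94,108,61,0,0,0,60],[-94,108,61,0,0,0,60],[-94,108,61,0,0,0,60]]}}

```text
clock: 2.85
ee_pos: [0.5225, -0.2878, 0.1467]
ee_rot: [-2.057, -1.758, 0.464]
wrist_force: [-0.2, -0.2, 0.3]
width: 0.0599
```

Run:
```python
from h import *
from bench import robot
s=robot.observe();p,r=s["ee_pos"],s["ee_rot"]
T=gR(-9.05,30,1);print(p,s["width"])
print(rel(p,r,(.4619,-.2783,.0399),T))
c=robot.get_calibration("wrist");im,d=robot.get_image("wrist")
np.savez("/tmp/wrist1.npz",im=im,d=d,K=c["intrinsics"],E=c["extrinsics"])
cv2.imwrite("pics/wrist1.png",im[:,:,::-1])
P=cloud(d,c["intrinsics"],c["extrinsics"]);hsv=cv2.cvtColor(im,cv2.COLOR_RGB2HSV);Z=P[...,2]
b=(hsv[...,0]>100)&(hsv[...,0]<122)&(hsv[...,1]>120)&(d>0)
q=P[b];k=np.percentile(q,[1,99],axis=0);print(b.sum(),q.mean(0),k)
c=q.mean(0);u,sv,vt=np.linalg.svd(q-c,full_matrices=False);print(vt[0],np.degrees(np.arctan2(vt[0][1],vt[0][0])))
```

```text
[ 0.52253918 -0.28775922  0.14671564] 0.05991609567677858
[-5.000e-01 -2.000e-01  1.232e+02  2.000e-01 -1.000e-01  1.000e-01]
5294 [ 0.44819022 -0.30950536  0.04698705] [[ 0.30377526 -0.48028745  0.0110912 ]
 [ 0.56116755 -0.26530549  0.0861209 ]]
[0.94132837 0.28150271 0.18616426] 16.649208283011042
```

View pics/wrist1.png

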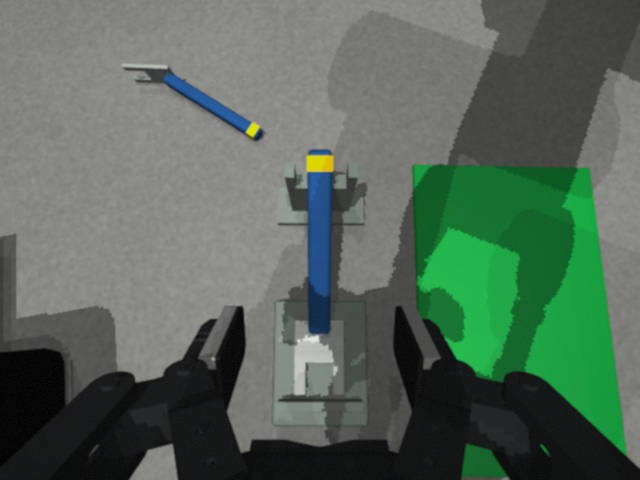

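{"api": "jog_arm", "payload": {"rows": [[0,0,40,0,0,0,50],[0,0,80,0,0,0,45],[0,0,110,0,0,0,45],[0,0,123,0,0,0,45],[0,0,123,0,0,0,45],[0,0,123,0,0,0,10],[0,0,123,0,0,0,10],[0,0,123,0,0,0,10],[0,0,123,0,0,0,10],[0,0,123,0,0,0,10]], "grip_force": 100}}

```text
clock: 3.9
ee_pos: [0.4624, -0.2791, 0.0392]
ee_rot: [-2.058, -1.757, 0.464]
wrist_force: [1.9, 1.4, 7.1]
width: 0.014
```

Run:
```python
from h import *
from bench import robot
s=robot.observe();print(s)
c=robot.get_calibration("wrist");im,d=robot.get_image("wrist")
cv2.imwrite("pics/wrist2.png",im[:,:,::-1])
```

```text
{'clock': 3.9, 'joint_positions': array([-0.57058377,  0.86508276,  1.26222921, -0.19809758,  1.5001434 ,
       -1.92045229]), 'dq': array([-0.00138759, -0.00023993,  0.00150724, -0.00026952, -0.00132055,
        0.00072357]), 'tau': array([ -1.14749841, -57.38585114, -17.03975022,  -0.98858994,
         1.63822599,   0.07188994]), 'ee_pos': array([ 0.46238314, -0.27910196,  0.03918374]), 'ee_rot': array([-2.05830633, -1.75670219,  0.46379702]), 'wrist_force': array([1.8588809 , 1.38518044, 7.09415522]), 'moment': array([ 0.21999149, -0.06979582, -0.0394012 ]), 'width': 0.014016084984928602}
```

View pics/wrist2.png

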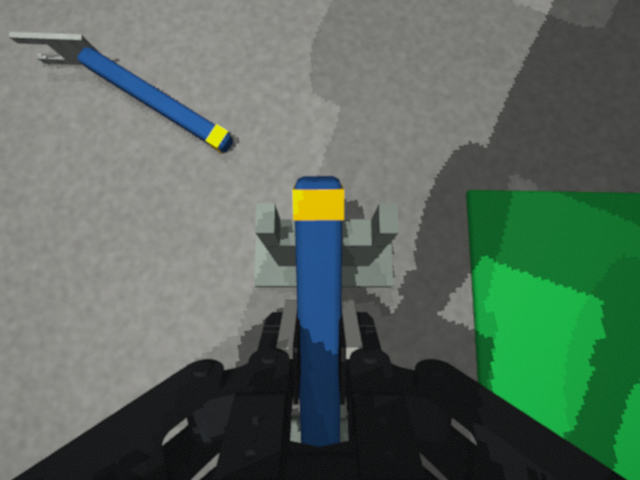

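{"api": "jog_arm", "payload": {"rows": [[0,-5,-9,0,0,0,10],[0,-20,-35,0,0,0,10],[0,-40,-69,0,0,0,10],[0,-60,-104,0,0,0,10],[0,-80,-139,0,0,0,10],[0,-105,-182,0,0,0,10],[0,-125,-216,0,0,0,10],[0,-125,-216,0,0,0,10],[0,-125,-216,0,0,0,10],[0,-125,-216,0,0,0,10]]}}

```text
clock: 4.95
ee_pos: [0.4601, -0.2796, 0.2859]
ee_rot: [-2.053, -1.753, 0.465]
wrist_force: [-0.6, -0.1, -1.6]
width: 0.0137
```

Run:
```python
from h import *
from bench import robot
s=robot.observe();p,r=s["ee_pos"],s["ee_rot"];print(s["ee_pos"],s["wrist_force"],s["width"])
for n in ("scene","top"):
    c=robot.get_calibration(n);im,d=robot.get_image(n)
    np.savez(f"/tmp/{n}3.npz",im=im,d=d,K=c["intrinsics"],E=c["extrinsics"])
    cv2.imwrite(f"pics/{n}3.png",im[:,:,::-1])
T=gR(7.6,30,1)
f=np.array([np.cos(np.radians(7.6)),np.sin(np.radians(7.6)),0])
A=np.array([.608,.213,0])
t=A-f*(.110+.030);print(t)
print(rel(p,r,(t[0]-.03,t[1],.30),T))
```

```text
[ 0.4601355  -0.27955268  0.2858502 ] [-0.5695524  -0.10538168 -1.5853815 ] 0.013679660573813823
[0.46922982 0.19448411 0.        ]
[ 4.648e+02 -8.860e+01  3.810e+01 -1.000e-01 -8.700e+00 -1.430e+01]
```

View pics/scene3.png

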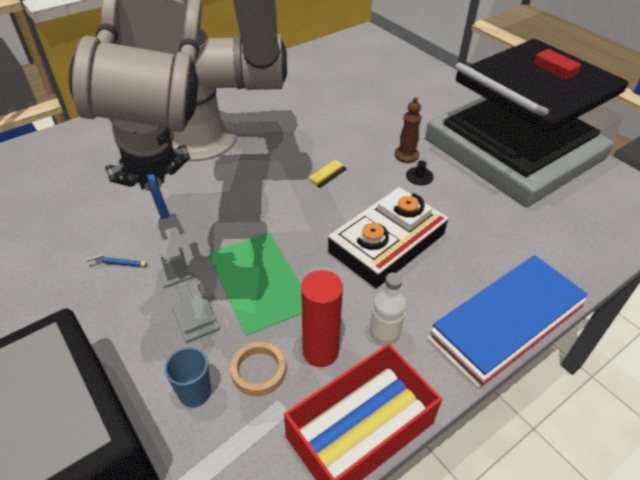

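{"api": "jog_arm", "payload": {"rows": [[50,-10,4,0,0,0,10],[100,-20,8,0,0,0,10],[150,-30,12,0,-2,-3,10],[200,-40,16,0,-4,-7,10],[250,-50,20,0,-6,-10,10],[300,-60,25,0,-8,-13,10],[350,-70,30,0,-8.7,-14.3,10],[400,-80,34,0,-8.7,-14.3,10],[450,-88,38,0,-8.7,-14.3,10],[465,-89,38,0,-8.7,-14.3,10]]}}

```text
clock: 6.05
ee_pos: [0.4382, 0.1979, 0.2999]
ee_rot: [-1.804, -2.067, 0.557]
wrist_force: [0.4, -0.2, -1.3]
width: 0.0139
```

{"api": "jog_arm", "payload": {"rows": [[0,0,0,0,0,0,10],[0,0,0,0,0,0,10],[0,0,0,0,0,0,10]]}}

```text
clock: 6.35
ee_pos: [0.4394, 0.1935, 0.3003]
ee_rot: [-1.809, -2.063, 0.557]
wrist_force: [-0.7, -1.0, -0.9]
width: 0.0139
```

Run:
```python
from h import *
from bench import robot
s=robot.observe();p,r=s["ee_pos"],s["ee_rot"];print(s["ee_pos"],s["wrist_force"],s["width"],s["dq"].round(3))
for n in ("scene","wrist","top"):
    c=robot.get_calibration(n);im,d=robot.get_image(n)
    np.savez(f"/tmp/{n}4.npz",im=im,d=d,K=c["intrinsics"],E=c["extrinsics"])
    cv2.imwrite(f"pics/{n}4.png",im[:,:,::-1])
T=gR(7.6,30,1)
print(rel(p,r,p,T))
```

```text
[0.43935584 0.19345167 0.30025438] [-0.65254056 -1.01628954 -0.94214203] 0.013869750742684941 [-0.013 -0.007 -0.001  0.002  0.001  0.003]
[ 0.   0.   0.  -0.1  0.1 -0.1]
```

View pics/scene4.png

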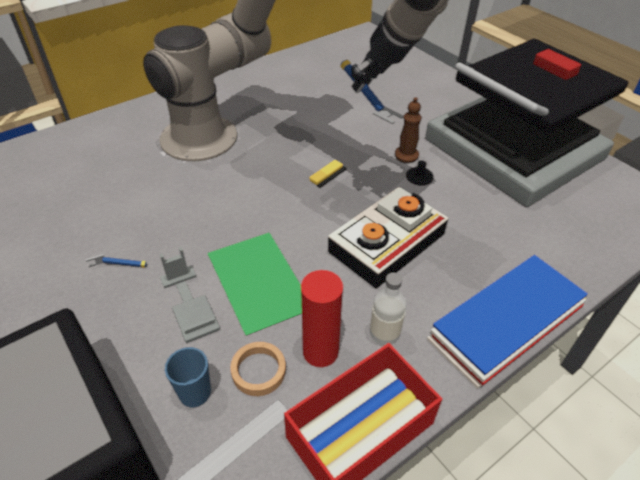

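View pics/wrist4.png

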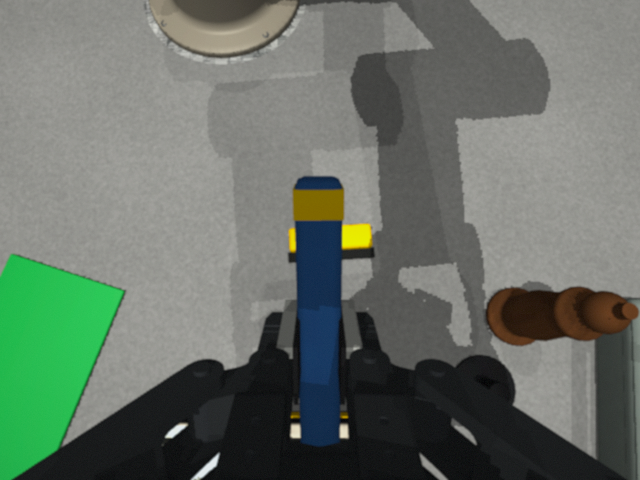

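View pics/top4.png

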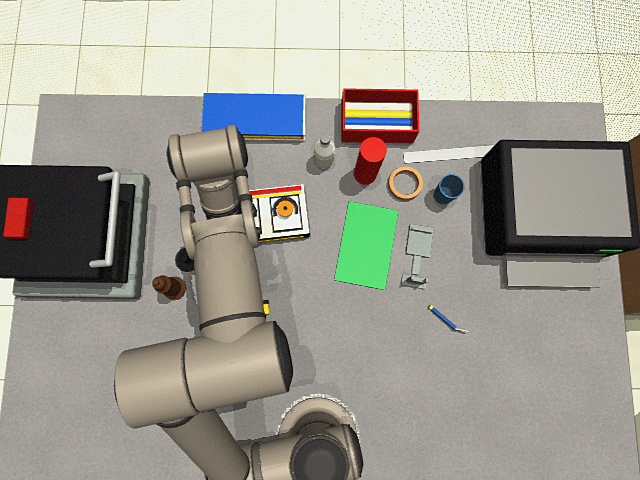

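Run:
```python
from h import *
for n in("top0","scene0","scene4"):
    im,d,K,E=load(n);hsv=cv2.cvtColor(im,cv2.COLOR_RGB2HSV)
    P=cloud(d,K,E)
    m=(cv2.inRange(hsv,(5,130,110),(22,255,255))>0)&(P[...,0]>.5)&(P[...,0]<.7)&(P[...,1]>.05)&(P[...,1]<.27)&(P[...,2]>.07)
    k,l,st,c=cv2.connectedComponentsWithStats(m.astype('u1'))
    C=[]
    for i in range(1,k):
        if st[i,4]>60:
            cn=cv2.findContours((l==i).astype('u1'),cv2.RETR_EXTERNAL,cv2.CHAIN_APPROX_NONE)[0][0]
            e=cv2.fitEllipse(cv2.convexHull(cn));z=np.median(P[...,2][l==i]);zz=.09 if z>.0872 else .084
            w=ray(*e[0],K,E,zz);print(n,st[i,4],e[0],"z",z,w);C.append(w)
    a=max(C,key=lambda q:q[1])-min(C,key=lambda q:q[1]);print("yaw",np.degrees(np.arctan2(-a[0],a[1])),np.linalg.norm(a[:2]))
    # pad a
    w=(hsv[...,1]<50)&(hsv[...,2]>150)&(P[...,2]>.070)&(P[...,2]<.084)&(P[...,0]>.5)&(P[...,0]<.7)&(P[...,1]>.15)&(P[...,1]<.27)
    q=P[w];print("pad z",w.sum(),np.median(q[:,2]),q[:,2].mean(),q[:,2].std(),cv2.minAreaRect(q[:,:2].astype('f4')))
    w=(hsv[...,1]<50)&(hsv[...,2]>150)&(P[...,2]>.05)&(P[...,2]<.062)&(P[...,0]>.5)&(P[...,0]<.75)&(P[...,1]>.02)&(P[...,1]<.32)
    q=P[w];print("top z",np.median(q[:,2]),cv2.minAreaRect(q[:,:2].astype('f4')))
im,d,K,E=load("scene4");P=cloud(d,K,E)
m=(P[...,2]>.25)&(P[...,2]<.30)&(P[...,0]>.5)&(P[...,0]<.6)&(P[...,1]>.15)&(P[...,1]<.26)&(d>0)
v,u=np.nonzero(m);print(m.sum(),u.min(),u.max(),v.min(),v.max());
q=P[m];f=np.array([np.cos(np.radians(7.6)),np.sin(np.radians(7.6)),0]);nn=np.array([-f[1],f[0],0])
t=np.array([.4394,.1935,.3003])
print("fork along",((q-t)@f).min(),np.sort((q-t)@f)[-8:],"lat",np.percentile((q-t)@nn,[1,5,50,95,99]),"z",np.median((q-t)[:,2]))
cv2.imwrite("pics/c4.png",cv2.resize(im[50:140,330:430],(800,720)[::1],interpolation=cv2.INTER_CUBIC)[:600,:,::-1])
```

```text
top0 191 (284.6126403808594, 207.9281005859375) z 0.08388114221258247 [0.62326206 0.09892551 0.084     ]
top0 198 (243.0467529296875, 211.896728515625) z 0.08974435640320977 [0.60840797 0.21365547 0.09      ]
yaw 7.377052404098329 0.115687540575786
pad z 473 0.07769272139608208 0.07760553724878816 0.0026717570767333418 ((0.6010468006134033, 0.21261577308177948), (0.09503702819347382, 0.07732751220464706), 7.505608081817627)
top z 0.0566404620461014 ((0.6166741847991943, 0.15642154216766357), (0.14716655015945435, 0.23518045246601105), 7.494809150695801)
scene0 232 (408.6966247558594, 203.03204345703125) z 0.09001830508737696 [0.61324263 0.21467321 0.09      ]
scene0 258 (372.9883117675781, 230.86195373535156) z 0.08349721569386098 [0.62884045 0.0987926  0.084     ]
yaw 7.666078714583529 0.1169256490926096
pad z 532 0.0773681252266798 0.07726102757135443 0.001989479911217621 ((0.6035149097442627, 0.21329265832901), (0.09710174053907394, 0.07958368211984634), 7.577239513397217)
top z 0.05648254017690646 ((0.6178973317146301, 0.15875275433063507), (0.15004320442676544, 0.2406724989414215), 7.102584362030029)
scene4 236 (408.65789794921875, 203.00650024414062) z 0.08999530651060428 [0.61313104 0.21466106 0.09      ]
scene4 256 (372.88720703125, 230.77590942382812) z 0.08354199696551251 [0.62852066 0.09878494 0.084     ]
yaw 7.565234032887416 0.11689361228152717
pad z 519 0.07738397509402817 0.0772586708212423 0.0018533100184269628 ((0.6039602160453796, 0.21393650770187378), (0.09640423953533173, 0.08305530250072479), 6.882040977478027)
top z 0.05653342164180786 ((0.6183345913887024, 0.15761864185333252), (0.1483757197856903, 0.2387276291847229), 7.574124336242676)
292 373 403 102 123
fork along 0.06059031702192176 [0.11290577 0.11292746 0.11295092 0.11315241 0.11321896 0.11427179
 0.11440165 0.11489832] lat [-0.01864801 -0.01742586 -0.00316093  0.01690043  0.0200981 ] z -0.023393568450483848
```

View pics/c4.png

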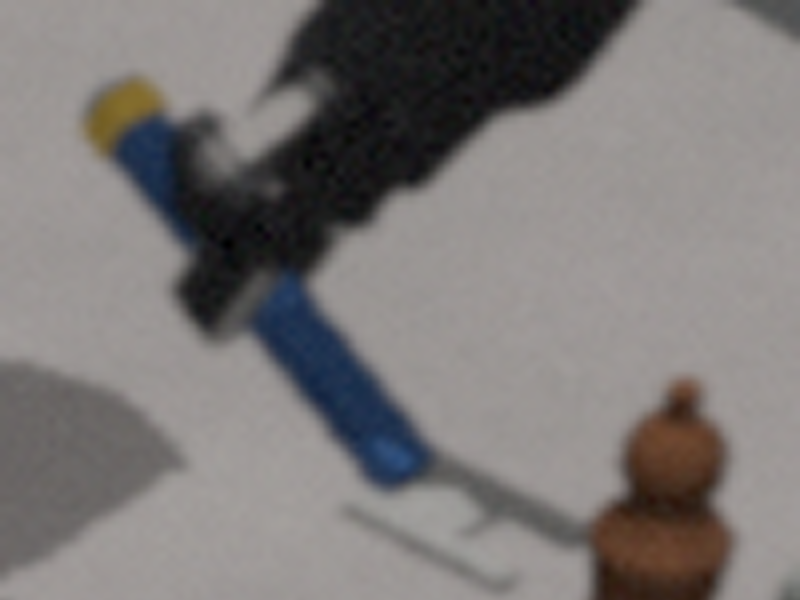

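Run:
```python
from h import *
from bench import robot
im,d,K,E=load("scene4");P=cloud(d,K,E)
f=np.array([np.cos(np.radians(7.5)),np.sin(np.radians(7.5)),0]);nn=np.array([-f[1],f[0],0])
t=np.array([.4394,.1935,.3003])
a=(P-t)@f;b=(P-t)@nn;z=P[...,2]-t[2]
hsv=cv2.cvtColor(im,cv2.COLOR_RGB2HSV)
m=(a>.068)&(a<.114)&(abs(b)<.019)&(z>-.033)&(z<-.016)&(hsv[...,1]<70)&(d>0)
A=np.c_[a[m]-.09,b[m],np.ones(m.sum())];print(m.sum(),np.linalg.lstsq(A,z[m],rcond=None)[0])
q=np.round(np.histogram(a[m],np.arange(.06,.12,.004))[0]);print(q)
s=robot.observe();p,r=s["ee_pos"],s["ee_rot"];T=gR(7.5,30,1)
for o,zz in((.062,.30),(.032,.125),(.032,.112)):
    tt=np.array([.6107,.2142,0])-f*(.1105+o);tt[2]=zz;print(rel(p,r,tt,T))
```

```text
211 [-0.02549629  0.01501607 -0.02385212]
[ 0  0 25 17 22 20 22 27 17 17  9 13 12 10]
[-1.7  0.3  0.7  0.   0.1 -0.1]
[-1.300e+00  1.138e+02  1.372e+02  0.000e+00  1.000e-01 -1.000e-01]
[-1.200e+00  1.203e+02  1.485e+02  0.000e+00  1.000e-01 -1.000e-01]
```

{"api": "jog_arm", "payload": {"rows": [[-1.3,25,30,0,0,0,10],[-1.3,50,60,0,0,0,10],[-1.3,75,90,0,0,0,10],[-1.3,100,120,0,0,0,10],[-1.3,114,137,0,0,0,10],[-1.2,118,144,0,0,0,10],[-1.2,120,148,0,0,0,10],[-1.2,120,148,0,0,0,10],[-1.2,120,148,0,0,0,10]]}}

```text
clock: 7.4
ee_pos: [0.4699, 0.1968, 0.1139]
ee_rot: [-1.81, -2.067, 0.553]
wrist_force: [-0.3, 0.4, -1.4]
width: 0.014
```

Run:
```python
from h import *
from bench import robot
s=robot.observe();print(s["ee_pos"],s["wrist_force"],s["moment"])
for n in ("scene",):
    c=robot.get_calibration(n);im,d=robot.get_image(n)
    np.savez(f"/tmp/{n}5.npz",im=im,d=d,K=c["intrinsics"],E=c["extrinsics"])
    cv2.imwrite(f"pics/{n}5.png",cv2.resize(im[150:290,310:470],(686,600),interpolation=cv2.INTER_CUBIC)[:,:,::-1])
```

```text
[0.46985986 0.19682697 0.11393559] [-0.28748327  0.37388982 -1.41753007] [ 0.06382744 -0.31811893  0.02437858]
```

View pics/scene5.png

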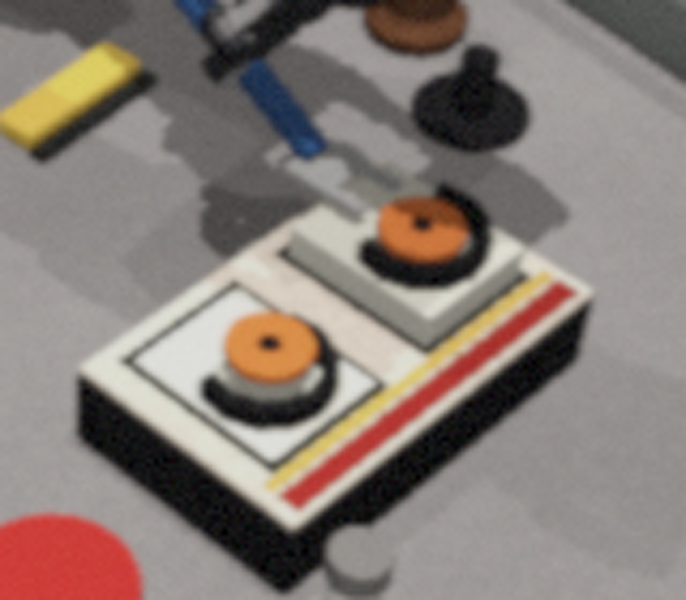

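{"api": "jog_arm", "payload": {"rows": [[0,1.5,2.6,0,0,0,10],[0,2.5,4.3,0,0,0,10],[0,3,5.2,0,0,0,10],[0,3,5.2,0,0,0,10],[0,3,5.2,0,0,0,10]]}}

```text
clock: 7.95
ee_pos: [0.4693, 0.1968, 0.1066]
ee_rot: [-1.809, -2.065, 0.555]
wrist_force: [-0.2, 1.0, -1.7]
width: 0.0141
```

{"api": "jog_arm", "payload": {"rows": [[0,0.5,0.9,0,0,0,10],[0,0.5,0.9,0,0,0,10]]}}

```text
clock: 8.15
ee_pos: [0.4692, 0.1967, 0.1055]
ee_rot: [-1.809, -2.065, 0.555]
wrist_force: [-0.9, -0.6, -1.1]
width: 0.0136
```

{"api": "jog_arm", "payload": {"rows": [[0,0.5,0.9,0,0,0,10],[0,0.5,0.9,0,0,0,10]]}}

```text
clock: 8.35
ee_pos: [0.4692, 0.1968, 0.1046]
ee_rot: [-1.809, -2.065, 0.555]
wrist_force: [-0.4, -0.4, 1.0]
width: 0.0139
```

{"api": "jog_arm", "payload": {"rows": [[0,0.5,0.9,0,0,0,10],[0,0.5,0.9,0,0,0,10]]}}

```text
clock: 8.55
ee_pos: [0.4691, 0.1967, 0.1039]
ee_rot: [-1.808, -2.065, 0.555]
wrist_force: [-2.3, -0.4, 3.6]
width: 0.0139
```

{"api": "jog_arm", "payload": {"rows": [[-1.2,-0.9,-1.6,0,0,0,10],[-1.2,-0.9,-1.6,0,0,0,10],[-1.2,4.3,-4.6,0,0,0,10],[-1.2,8.6,-7.1,0,0,0,10],[-1.2,12.1,-9.1,0,0,0,10],[-1.2,12.1,-9.1,0,0,0,10]]}}

```text
clock: 9.15
ee_pos: [0.485, 0.1976, 0.1051]
ee_rot: [-1.809, -2.066, 0.554]
wrist_force: [0.5, 0.5, -0.6]
width: 0.0138
```

```bash
cat > st.py <<'E'
from h import *
from bench import robot
s=robot.observe();p,r=s["ee_pos"],s["ee_rot"]
f=np.array([np.cos(np.radians(7.5)),np.sin(np.radians(7.5)),0]);nn=np.array([-f[1],f[0],0]);A=np.array([.6107,.2142,0])
M=R.from_rotvec(r).as_matrix();print("tip along %.1f lat %.1f z %.1f"%((p-A)@f*1e3+110.5,(p-A)@nn*1e3,p[2]*1e3),"tilt",np.degrees(np.arctan2(-M[:,2]@f,-M[2,2])).round(2),"F",(s["wrist_force"]@f).round(1),s["wrist_force"].round(1),s["moment"].round(2),"w",s["width"].round(4),s["clock"])
E
python3 st.py
```

```text
Traceback (most recent call last):
  File "st.py", line 5, in <module>
    M=R.from_rotvec(r).as_matrix();print("tip along %.1f lat %.1f z %.1f"%((p-A)@f*1e3+110.5,(p-A)@nn*1e3,p[2]*1e3),"tilt",np.degrees(np.arctan2(-M[:,2]@f,-M[2,2])).round(2),"F",(s["wrist_force"]@f).round(1),s["wrist_force"].round(1),s["moment"].round(2),"w",s["width"].round(4),s["clock"])
                                                                                                                                                                                                                                                                   ^^^^^^^^^^^^^^^^
AttributeError: 'float' object has no attribute 'round'
```

{"api": "jog_arm", "payload": {"rows": [[0,-0.3,-0.5,0,0,0,10],[0,3.2,-2.5,0,0,0,10],[0,6.6,-4.5,0,0,0,10],[0,10.1,-6.5,0,0,0,10],[0,10.1,-6.5,0,0,0,10]]}}

```text
clock: 9.65
ee_pos: [0.4968, 0.1992, 0.1058]
ee_rot: [-1.809, -2.066, 0.555]
wrist_force: [-0.1, -0.9, -1.4]
width: 0.0138
```

```bash
sed -i 's/s\["width"\].round(4)/s["width"]/' st.py; python3 st.py
```

```text
tip along -4.4 lat -0.0 z 105.8 tilt 29.95 F -0.2 [-0.1 -0.9 -1.4] [ 0.07 -0.31  0.06] w 0.013810400849774935 9.65
```

{"api": "jog_arm", "payload": {"rows": [[0,3.5,-2,0,0,0,10],[0,6.9,-4,0,0,0,10],[0,10.4,-6,0,0,0,10],[0,13,-7.5,0,0,0,10],[0,13,-7.5,0,0,0,10]]}}

```text
clock: 10.15
ee_pos: [0.5115, 0.2012, 0.1058]
ee_rot: [-1.809, -2.065, 0.555]
wrist_force: [-0.2, 0.3, -2.0]
width: 0.0137
```

```bash
python3 st.py
```

```text
tip along 10.4 lat 0.0 z 105.8 tilt 29.96 F -0.1 [-0.2  0.3 -2. ] [ 0.04 -0.34 -0.03] w 0.013670839835286146 10.15
```

{"api": "jog_arm", "payload": {"rows": [[0,1.3,-0.75,0,0,0,10],[0,2.6,-1.5,0,0,0,10],[0,2.6,-1.5,0,0,0,10]]}}

```text
clock: 10.45
ee_pos: [0.5138, 0.2015, 0.106]
ee_rot: [-1.808, -2.065, 0.556]
wrist_force: [-0.9, -1.2, -0.3]
width: 0.0142
```

```bash
python3 st.py
python3 - <<'E'
from h import *
from bench import robot
for n in ("scene",):
    c=robot.get_calibration(n);im,d=robot.get_image(n)
    np.savez(f"/tmp/{n}6.npz",im=im,d=d,K=c["intrinsics"],E=c["extrinsics"])
    cv2.imwrite(f"pics/{n}6.png",cv2.resize(im[150:290,310:470],(686,600),interpolation=cv2.INTER_CUBIC)[:,:,::-1])
E
```

```text
tip along 12.8 lat 0.1 z 106.0 tilt 30.03 F -1.1 [-0.9 -1.2 -0.3] [-0.   -0.08 -0.01] w 0.014166734366511034 10.45
```

View pics/scene6.png

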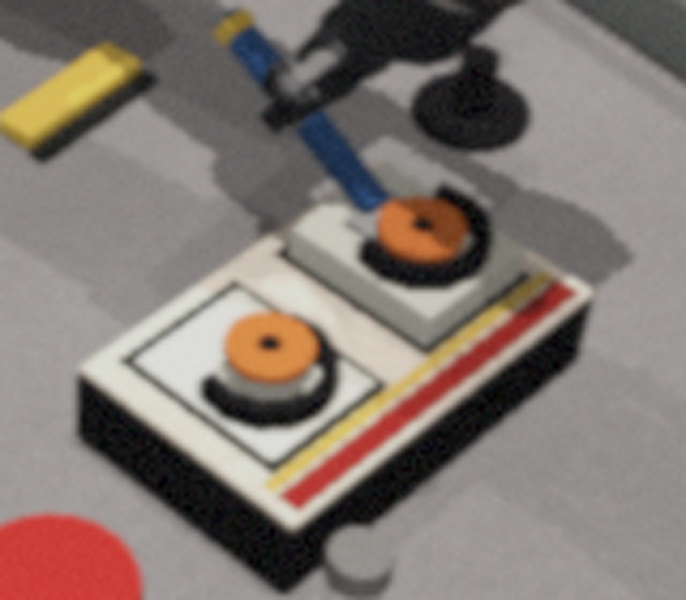

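Run:
```python
import numpy as np
for t in (0,3,6,9,12,15,18,20,22):
    h=np.radians(t);x,z=-62.5,27.5
    a=x*np.cos(h)-z*np.sin(h)-x;b=x*np.sin(h)+z*np.cos(h)-z-.8
    print(t,(.866*a-.5*b).round(1),(-.5*a-.866*b).round(1),"lift",48*np.sin(h)+4*np.cos(h)-6.5)
```

```text
0 0.4 0.7 lift -2.5
3 0.9 4.2 lift 0.006644038679599618
6 1.5 7.7 lift 2.4954538183204598
9 2.4 11.2 lift 4.959607684311633
12 3.4 14.6 lift 7.39235156218767
15 4.6 18.0 lift 9.78701747007727
18 6.0 21.3 lift 12.137041795178089
20 7.0 23.5 lift 13.675737362775735
22 8.1 25.6 lift 15.189851902230927
```

{"api": "jog_arm", "payload": {"rows": [[0,0.4,0.7,0,0,0,10],[0,0.4,0.7,0,0,0,10]]}}

```text
clock: 10.7
ee_pos: [0.5137, 0.2015, 0.1054]
ee_rot: [-1.808, -2.065, 0.556]
wrist_force: [-3.3, -0.9, 1.3]
width: 0.0142
```

```bash
python3 st.py
```

```text
tip along 12.7 lat 0.1 z 105.4 tilt 30.02 F -3.4 [-3.3 -0.9  1.3] [-0.05  0.2  -0.06] w 0.014207288869522423 10.7
```

{"api": "jog_arm", "payload": {"rows": [[0,0.3,1.7,-1.5,0,0,10],[0,0.5,3.5,-3,0,0,10],[0,0.8,5.2,-4.5,0,0,10],[0,1.1,7.0,-6,0,0,10],[0,1.1,7.0,-6,0,0,10]]}}

```text
clock: 11.2
ee_pos: [0.5116, 0.2012, 0.0992]
ee_rot: [-1.867, -2.132, 0.453]
wrist_force: [0.5, -0.6, 1.4]
width: 0.0142
```

```bash
python3 st.py
```

```text
tip along 10.6 lat 0.1 z 99.2 tilt 23.88 F 0.4 [ 0.5 -0.6  1.4] [-0.01  0.22  0.01] w 0.014199463593643793 11.2
```

```bash
cat > pry.py <<'E'
import numpy as np,sys
t0=float(sys.argv[1]);al=np.radians(30-t0)
x,z=-62.5,27.5
P=lambda h:np.array([x*np.cos(h)-z*np.sin(h),x*np.sin(h)+z*np.cos(h)])
for t in map(float,sys.argv[2:]):
    a,b=P(np.radians(t))-P(np.radians(t0))
    print(t,(np.cos(al)*a-np.sin(al)*b).round(1),(-np.sin(al)*a-np.cos(al)*b).round(1),round(-(t-t0),1))
E
python3 pry.py 6 8 10 12 14 16
```

```text
8.0 0.3 2.4 -2.0
10.0 0.7 4.7 -4.0
12.0 1.1 7.1 -6.0
14.0 1.7 9.4 -8.0
16.0 2.3 11.7 -10.0
```

{"api": "jog_arm", "payload": {"rows": [[0,0.3,2.4,-2,0,0,10],[0,0.7,4.7,-4,0,0,10],[0,1.1,7.1,-6,0,0,10],[0,1.1,7.1,-6,0,0,10]]}}

```text
clock: 11.6
ee_pos: [0.5096, 0.201, 0.0923]
ee_rot: [-1.921, -2.195, 0.348]
wrist_force: [0.0, -0.4, 4.0]
width: 0.0141
```

```bash
python3 st.py;  python3 - <<'E'
from h import *
from bench import robot
for n in ("scene",):
    c=robot.get_calibration(n);im,d=robot.get_image(n)
    np.savez(f"/tmp/{n}7.npz",im=im,d=d,K=c["intrinsics"],E=c["extrinsics"])
    cv2.imwrite(f"pics/{n}7.png",cv2.resize(im[150:290,310:470],(686,600),interpolation=cv2.INTER_CUBIC)[:,:,::-1])
E
```

```text
tip along 8.6 lat 0.1 z 92.3 tilt 17.92 F -0.0 [ 0.  -0.4  4. ] [-0.04  0.29  0.04] w 0.014061611183346277 11.6
```

View pics/scene7.png

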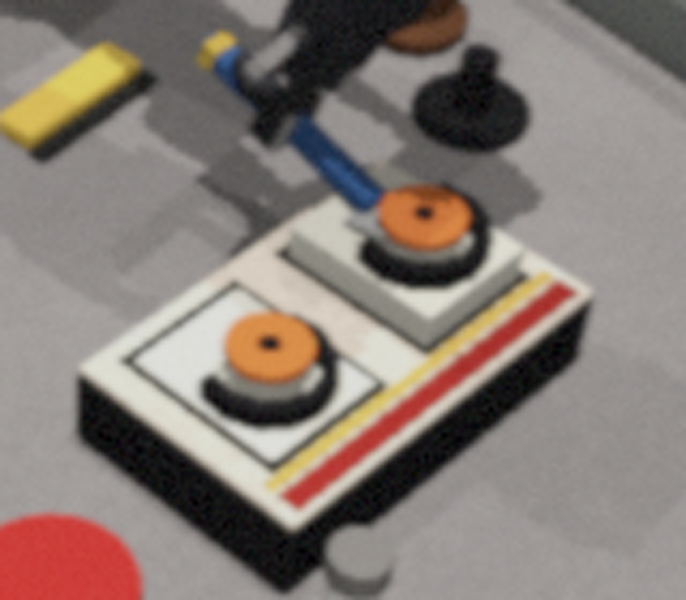

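```bash
python3 pry.py 12 14 16 18 20 21
```

```text
14.0 0.3 2.4 -2.0
16.0 0.7 4.7 -4.0
18.0 1.1 7.1 -6.0
20.0 1.7 9.4 -8.0
21.0 2.0 10.5 -9.0
```

{"api": "jog_arm", "payload": {"rows": [[0,0.3,2.4,-2,0,0,10],[0,0.7,4.7,-4,0,0,10],[0,1.1,7.1,-6,0,0,10],[0,1.7,9.4,-8,0,0,10],[0,1.7,9.4,-8,0,0,10],[0,1.7,9.4,-8,0,0,10],[0,1.7,9.4,-8,0,0,10]]}}

```text
clock: 12.35
ee_pos: [0.5082, 0.2008, 0.0826]
ee_rot: [-1.99, -2.273, 0.203]
wrist_force: [-4.3, -0.5, 6.9]
width: 0.0142
```

```bash
python3 st.py;  python3 - <<'E'
from h import *
from bench import robot
n="scene"
c=robot.get_calibration(n);im,d=robot.get_image(n)
K,E=c["intrinsics"],c["extrinsics"]
P=cloud(d,K,E);hsv=cv2.cvtColor(im,cv2.COLOR_RGB2HSV)
m=(cv2.inRange(hsv,(5,130,110),(22,255,255))>0)&(P[...,0]>.5)&(P[...,0]<.7)&(P[...,1]>.05)&(P[...,1]<.27)&(P[...,2]>.07)
k,l,st,cc=cv2.connectedComponentsWithStats(m.astype('u1'))
for i in range(1,k):
    if st[i,4]>60: print(st[i,4],cc[i],np.median(P[l==i],0))
cv2.imwrite(f"pics/{n}8.png",cv2.resize(im[150:290,310:470],(686,600),interpolation=cv2.INTER_CUBIC)[:,:,::-1])
E
```

```text
tip along 7.1 lat 0.1 z 82.6 tilt 10.09 F -4.3 [-4.3 -0.5  6.9] [-0.09  0.69 -0.  ] w 0.014246700942342335 12.35
245 [408.93877551 198.04081633] [0.61265265 0.21281397 0.1049293 ]
255 [372.99215686 230.79215686] [0.62858466 0.09975135 0.08342941]
```

View pics/scene8.png

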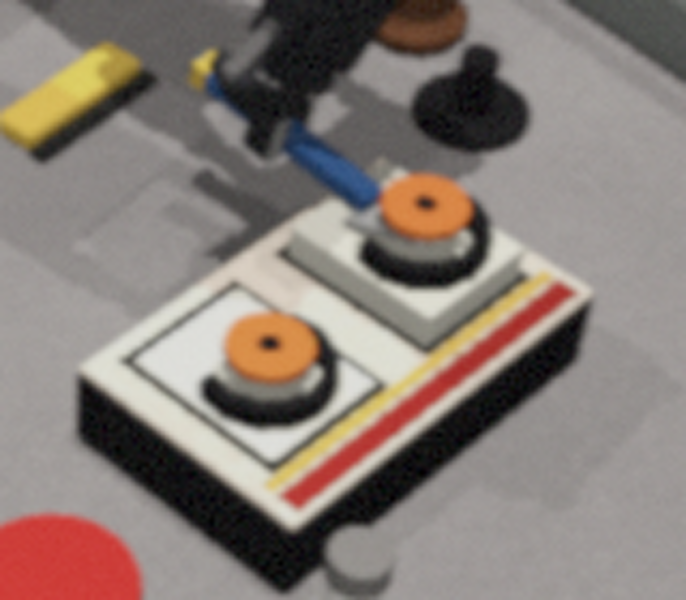

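```bash
python3 pry.py 20 17 14 10 6 3 1
python3 - <<'E'
from h import *
E
```

```text
17.0 -0.3 -3.6 3.0
14.0 -0.4 -7.1 6.0
10.0 -0.3 -11.9 10.0
6.0 0.2 -16.6 14.0
3.0 0.8 -20.2 17.0
1.0 1.3 -22.5 19.0
```

{"api": "jog_arm", "payload": {"rows": [[0,-1.0,-3.6,3,0,0,10],[0,-2.0,-7.6,6,0,0,10],[0,-2.8,-12.4,10,0,0,10],[0,-3.0,-17.5,14,0,0,10],[0,-2.5,-21.2,17,0,0,10],[0,-2.0,-23.5,19,0,0,10],[0,-2.0,-23.5,19,0,0,10],[0,-2.0,-23.5,19,0,0,10]]}}

```text
clock: 13.2
ee_pos: [0.5107, 0.201, 0.1049]
ee_rot: [-1.818, -2.076, 0.539]
wrist_force: [-0.7, -0.6, -1.5]
width: 0.0137
```

```bash
python3 st.py
```

```text
tip along 9.6 lat 0.0 z 104.9 tilt 28.99 F -0.8 [-0.7 -0.6 -1.5] [-0.04 -0.3   0.04] w 0.013683308051605527 13.2
```

{"api": "jog_arm", "payload": {"rows": [[0,-1,-1.7,0,0,0,10],[0,-9.7,3.1,0,0,0,10],[0,-18.5,8,0,0,0,10],[0,-27.2,12.8,0,0,0,10],[0,-36,17.7,0,0,0,10],[0,-53.5,27.3,0,0,0,10],[0,-71,37,0,0,0,10],[0,-71,37,0,0,0,10],[0,-71,37,0,0,0,10]]}}

```text
clock: 14.1
ee_pos: [0.4315, 0.1906, 0.1082]
ee_rot: [-1.819, -2.078, 0.537]
wrist_force: [0.8, 0.9, -1.6]
width: 0.0138
```

```bash
python3 st.py;  python3 - <<'E'
from h import *
from bench import robot
n="scene"
c=robot.get_calibration(n);im,d=robot.get_image(n)
K,E=c["intrinsics"],c["extrinsics"]
P=cloud(d,K,E);hsv=cv2.cvtColor(im,cv2.COLOR_RGB2HSV)
m=(cv2.inRange(hsv,(5,130,110),(22,255,255))>0)&(P[...,0]>.5)&(P[...,0]<.7)&(P[...,1]>.05)&(P[...,1]<.27)&(P[...,2]>.07)
k,l,st,cc=cv2.connectedComponentsWithStats(m.astype('u1'))
for i in range(1,k):
    if st[i,4]>60: print(st[i,4],cc[i],np.median(P[l==i],0))
cv2.imwrite(f"pics/{n}9.png",im[:,:,::-1])
s=robot.observe();p,r=s["ee_pos"],s["ee_rot"]
print(p)
# place: tool handle flat; tool yaw along mat long axis -9.9
T=gR(-10,0,1);Ti=gR(-10,29,1)
print(rel(p,r,(.42,p[1],.25),Ti),rel(p,r,(.47,-.13,.25),Ti))
E
```

```text
tip along -70.3 lat -0.0 z 108.2 tilt 28.88 F 0.9 [ 0.8  0.9 -1.6] [ 0.07 -0.3  -0.  ] w 0.013792218616922588 14.1
246 [409.12195122 197.88617886] [0.612516   0.21342808 0.10509437]
259 [373.01544402 230.81081081] [0.62817324 0.09915391 0.0834683 ]
[0.43188897 0.19060387 0.10806739]
[ 1.300e+00 -7.880e+01 -1.186e+02  1.000e-01  8.600e+00  1.540e+01] [-3.231e+02 -7.230e+01 -1.214e+02  1.000e-01  8.600e+00  1.540e+01]
```

View pics/scene9.png

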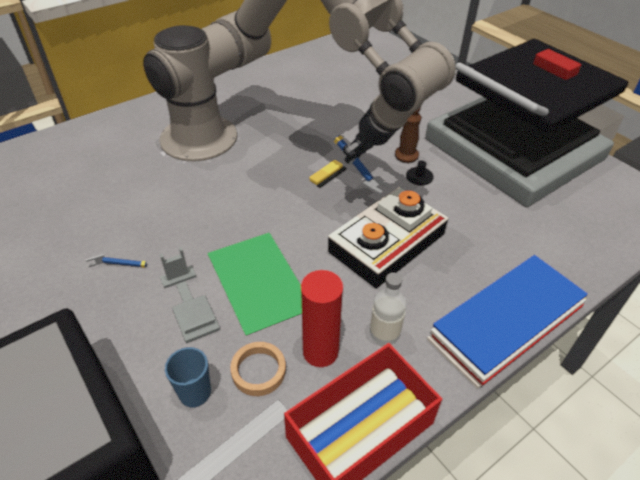

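{"api": "jog_arm", "payload": {"rows": [[0,-26,-40,0,0,0,10],[0,-52,-80,0,0,0,10],[-20,-79,-119,0,0,0,10],[-70,-78,-119,0,2,3,10],[-120,-77,-119,0,4,6,10],[-170,-76,-120,0,6,10,10],[-220,-75,-120,0,8.6,15.4,10],[-270,-74,-121,0,8.6,15.4,10],[-323,-72,-121,0,8.6,15.4,10],[-323,-72,-121,0,8.6,15.4,10]]}}

```text
clock: 15.15
ee_pos: [0.4704, -0.1358, 0.2483]
ee_rot: [-2.091, -1.741, 0.452]
wrist_force: [-1.0, 0.7, -2.0]
width: 0.0141
```

{"api": "jog_arm", "payload": {"rows": [[0,0,0,0,0,0,10],[0,0,0,0,0,0,10],[0,0,0,0,0,0,10]]}}

```text
clock: 15.45
ee_pos: [0.4697, -0.1287, 0.2493]
ee_rot: [-2.082, -1.75, 0.452]
wrist_force: [-0.5, 1.2, -2.0]
width: 0.0137
```

Run:
```python
from h import *
from bench import robot
s=robot.observe();p,r=s["ee_pos"],s["ee_rot"]
print(p,s["wrist_force"],s["width"])
T=gR(-10,8,1)
print(rel(p,r,(.528,-.136,.05),T))
print(rel(p,r,(.528,-.136,.009),T))
```

```text
[ 0.46973167 -0.12871631  0.2492906 ] [-0.51169132  1.21243089 -2.03025567] 0.013718883850257269
[ 3.000e+00  1.478e+02  1.460e+02 -2.090e+01  1.000e-01  1.000e-01]
[ 3.000e+00  1.676e+02  1.819e+02 -2.090e+01  1.000e-01  1.000e-01]
```

Run:
```python
from h import *
im,d,K,E=load("scene0");P=cloud(d,K,E);hsv=cv2.cvtColor(im,cv2.COLOR_RGB2HSV)
m=((hsv[...,0]<6)|(hsv[...,0]>174))&(hsv[...,1]>150)&(P[...,2]>.18)&(P[...,2]<.22)&(P[...,0]<.85)&(P[...,0]>.5)
q=P[m];print(m.sum(),q[q[:,2]>.195].mean(0))
```

```text
1391 [ 0.74734224 -0.07830464  0.20098888]
```

{"api": "jog_arm", "payload": {"rows": [[1,35,35,-5,0,0,10],[2,70,70,-10,0,0,10],[3,105,105,-15,0,0,10],[3,135,132,-21,0,0,10],[3,148,146,-21,0,0,10],[3,156,160,-21,0,0,10],[3,161,170,-21,0,0,10],[3,165,177,-21,0,0,10],[3,165,177,-21,0,0,10],[3,165,177,-21,0,0,10]]}}

```text
clock: 16.45
ee_pos: [0.5283, -0.1373, 0.0149]
ee_rot: [-2.324, -1.95, 0.136]
wrist_force: [-0.4, 0.5, -1.1]
width: 0.0141
```

Run:
```python
from h import *
from bench import robot
s=robot.observe();p,r=s["ee_pos"],s["ee_rot"]
print(p,s["wrist_force"],s["width"])
T=gR(-10,8,1)
print(rel(p,r,(.528,-.136,.009),T))
im,d=robot.get_image("scene");cv2.imwrite("pics/scene10.png",cv2.resize(im[150:350,150:370],(660,600),interpolation=cv2.INTER_CUBIC)[:,:,::-1])
```

```text
[ 0.52827584 -0.13733532  0.01488851] [-0.42210903  0.4983531  -1.14266063] 0.014147555833400306
[ 1.3  0.3  5.9  0.1  0.1 -0. ]
```

View pics/scene10.png

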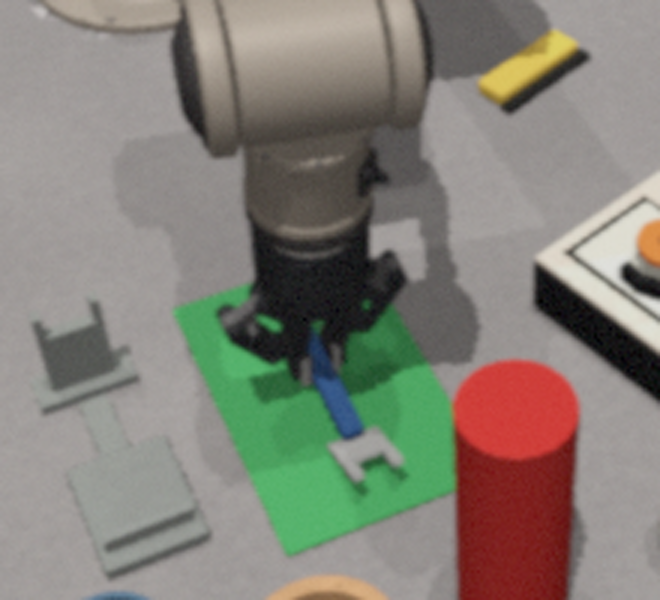

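Over the mat. Lower slowly to contact, then open.

{"api": "jog_arm", "payload": {"rows": [[0,0,1.5,0,0,0,10],[0,0,3,0,0,0,10],[0,0,4.5,0,0,0,10],[0,0,5.5,0,0,0,10],[0,0,5.5,0,0,0,10]]}}

```text
clock: 17.0
ee_pos: [0.527, -0.1374, 0.0088]
ee_rot: [-2.324, -1.949, 0.137]
wrist_force: [-0.0, -0.1, -1.5]
width: 0.0142
```

{"api": "jog_arm", "payload": {"rows": [[0,0,0,0,0,0,20],[0,0,0,0,0,0,30],[0,0,0,0,0,0,40],[0,0,0,0,0,0,50],[0,0,0,0,0,0,50],[0,0,0,0,0,0,50],[0,0,0,0,0,0,50],[0,0,-10,0,0,0,50],[0,0,-40,0,0,0,50],[0,0,-70,0,0,0,50]]}}

```text
clock: 18.0
ee_pos: [0.5365, -0.1388, 0.0793]
ee_rot: [-2.323, -1.948, 0.137]
wrist_force: [0.2, 0.2, -0.2]
width: 0.0497
```

{"api": "jog_arm", "payload": {"rows": [[0,0,-50,0,0,0,50],[0,0,-90,0,0,0,50],[0,0,-90,0,0,0,50],[0,0,-90,0,0,0,50],[0,0,-90,0,0,0,50]]}}

```text
clock: 18.5
ee_pos: [0.5482, -0.1407, 0.1666]
ee_rot: [-2.322, -1.948, 0.138]
wrist_force: [-0.6, -0.0, 0.2]
width: 0.0499
```

Run:
```python
from h import *
from bench import robot
s=robot.observe();print(s["ee_pos"],s["wrist_force"],s["width"],s["dq"].round(3))
im,d=robot.get_image("scene");c=robot.get_calibration("scene");cv2.imwrite("pics/scene11.png",im[:,:,::-1])
P=cloud(d,c["intrinsics"],c["extrinsics"]);hsv=cv2.cvtColor(im,cv2.COLOR_RGB2HSV)
b=(hsv[...,0]>100)&(hsv[...,0]<122)&(hsv[...,1]>120)&(P[...,0]>.4)&(P[...,0]<.62)&(P[...,1]<-.06)&(P[...,1]>-.22)&(P[...,2]<.06)
q=P[b];print(b.sum(),q.mean(0),np.percentile(q,[2,98],axis=0))
m=(cv2.inRange(hsv,(5,130,110),(22,255,255))>0)&(P[...,0]>.5)&(P[...,0]<.7)&(P[...,1]>.05)&(P[...,1]<.27)&(P[...,2]>.07)
k,l,st,cc=cv2.connectedComponentsWithStats(m.astype('u1'))
for i in range(1,k):
    if st[i,4]>60: print(st[i,4],cc[i],np.median(P[l==i],0))
```

```text
[ 0.54815321 -0.14073127  0.16655146] [-0.59569712 -0.01280258  0.15554574] 0.04992762151318587 [ 0.     0.016  0.008  0.    -0.002 -0.002]
284 [ 0.54486351 -0.14159288  0.01963336] [[ 0.48815799 -0.1545351   0.01523825]
 [ 0.59705195 -0.12883143  0.02318839]]
229 [409.19650655 198.26637555] [0.61366664 0.21314132 0.1050406 ]
256 [373.05078125 230.80078125] [0.62903903 0.09900129 0.08337164]
```

View pics/scene11.png

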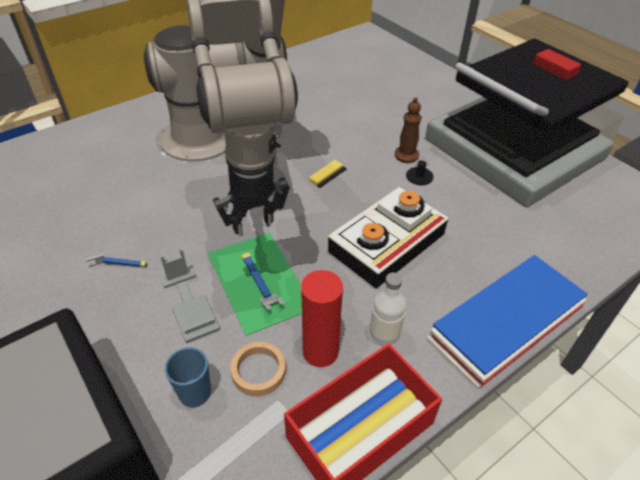

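```bash
python3 -c "
from bench import robot
print(robot.hand_in())"
```

```text
the job is handed in; nothing more can be done
None
```

I released the set rivet with the larger pry tool and left the tool lying on the green mat, let go. I handed the job in at about 18.5 s of the 53 s allowed; no verdict was reported.

- **Feeling for the pad:** I lowered the fork onto the pad in front of the set rivet (the left one, +y side). It touched at a pad height of about 77.5 mm, the same as the depth images gave (about 21 mm above the housing top).
- **Prying:** I slid the fork under the pin head and rocked the tool 20° about its heel. The wrist force stayed under about 10 N in every reading.
- **Pin heights:** the set rivet's pin head rose from about 90 to 105 mm, or 15 mm up, and was still there after I withdrew the tool. The other pin stayed at about 83.5 mm throughout.
- **Tool on the mat:** the handle lies flat, its top 15–23 mm high, which puts the grip point at roughly 12 mm. The gripper is open and about 15 cm above it.
- **Surroundings:** no bystander looks moved in the last picture; I judged that by eye and did not measure it.
- **Disagreements:** the top and scene cameras differed by about 5 mm on the rivet's x position, so I used the average. While I was inserting the fork, something pushed back with about 3 N near the end of the stroke, so I stopped about 3 mm short of full depth.

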